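# Rock the transit bung out of the caster socket

### The arm

A 6-joint arm with a two-finger parallel gripper is mounted at the origin on the work surface. World frame = base frame: x ahead of the robot, y to its left, z up, the work surface at z = 0. Lengths are in m, angles in rad, forces in N, time in s.
With the tool pointing down it reaches from about 0.35 to 0.975 m from the base axis. Payload 4.9 kg.
Tool frame: the origin (TCP) lies at the very end of the fingers, on their centre line; the grasp point (between the pads) lies manip.grip_point_offset behind it (manip.grip_point_offset is the distance from the TCP to the grasp point, in m); z points along the fingers, y is the direction in which the jaws open and shut (so a half turn about z gives the same grasp; the last joint's range is limited). The gripper opens to 85 mm and grips with 20 to 120 N. Pads are 22 mm wide; open, the fingers measure 114 mm over their backs; the gripper's body (76 mm by 85 mm) begins 54 mm behind the grasp point. The pads swing forward as they close: fully open they stand 13 mm farther back than shut.
Start: joints at [-1.431, 0.053, 1.613, -0, 1.476, -0.119], TCP at [0.16, -0.604, 0.231] pointing down, gripper open.
Joint ranges: [-3.01, 3.01], [-1.01, 2.22], [0.06, 2.58], [-1.02, 4.17], [0.09, 2.62], [-3.14, 3.14]. Speed limits (rad/s): [2.57, 2.57, 3.14, 3.14, 3.14, 3.14].

### API

Orientations are given as a unit quaternion [w, x, y, z].
In Python, from plant import status, grab_frame, camera_params, ticket, boxes_of, outline_of, manip gives the robot as it stands. The module is installed in compiled form; this text tells all that it offers.
- The arm moves only by the tool play_rows, never from a script. Its argument "deltas" is a list of rows, each a list of 2 entries, a list of its own where there are three numbers: the shift along the world's x, y, z in m, then the turn about the world's z in rad. A call has 1 to 5 rows; each row is the pose to reach, as a shift and turn from the pose commanded when the call began; what a row does not reach only later rows make up. A row lasts 1/8 s, in which the tool goes at most 62.5 mm and 10.7 degrees, less where a joint would pass 70% of its speed; a pose out of reach is approached as far as the arm can. A call with a gripper value outside its range is refused whole. "grip" is the opening, from -1 (shut) to 1 (fully open), set as the call begins (left out, the last holds). The fingers move at their own pace and stop on an object; the grip force is fixed at half the most. Time passes only in rows, so rows that repeat a pose let the fingers close. It gives the time, the measured TCP pose, the force and the opening at its end, in the units of the state.
- status.state(): the state, without advancing time (a new reading comes with each control period).
- grab_frame(name): name is "side" or "top" or "wrist"; returns (picture, depth): 420x560x3 uint8, blue, green, red; 420x560 float32, m along the optical axis (not along the pixel's ray), 0 where there is no reading.
- camera_params(name): a dict with "mtx" (3x3 intrinsics, pixels), "world_from_camera" (4x4, takes a point from camera to world coordinates). Camera axes: x right, y up, looking along -z (the intrinsics and any distortion apply to the point x, -y, -z); pixel columns grow to the right and rows downward; lengths in m; the calibration is good to about 2 mm. A picture is of the moment at which its call begins: read the wrist's pose just before it. camera_params takes no time and is no camera call; for the wrist camera it gives the pose at the moment of the call.
- ticket.job_done(): hands the job in, once; it reports no verdict.
Trained networks look in the newest picture that a camera, given by its name, has taken for a name from the list of things; names that differ only in an ending like _2 or _b are one class to them, and where a whole thing is asked for, a point or a joint stands for the part that bears it (a point fixed in the world has none). Each returns a list of dicts, best first, with "confidence" (0 to 1); they miss things now and then, are a little off and sometimes report something else, mostly with a low value. They report only what shows in the picture. A call takes as long as a camera call. They do not tell look-alikes from the thing itself.
- boxes_of(camera, name): "box" ([left, top, right, bottom] in pixels, round what is visible of it).
- outline_of(camera, name): "region" (420x560 bool, what is visible of it) and "box" ([left, top, right, bottom] in pixels, round what is visible of it).
The state is a dict: "time": time; "joint_pos": joint angles; "joint_vel": joint speeds; "joint_efforts": joint torques, N m; "tool_pos": TCP position; "tool_rot": TCP orientation; "contact_force": force on the tool from outside, world axes, zero at the start; "ft_torque": the same for the moment, N m; "gripper_width": opening from 0.0 (shut) to 1.0 (fully open).
Only numpy, scipy, OpenCV 4.12 (cv2) and the standard library are available. Lean on these libraries where they do the work, as an engineer would, in place of code of your own. Each camera call takes 0.05 s, during which the arm holds its last target.

### The job

The tapered bung is wedged in the open end of the table leg, where the caster will go. Grip its orange handle and work it out by rocking it, leaning it about ten degrees first towards the toggle switch and then about ten degrees away from it while its foot is still in the tube, easing it up as you go. Lower it through the opening of the clear box onto the box floor, let go and back off, leaving the toggle switch, hammer, hinge and caster alone.

Things in the scene. Friction and masses are not known exactly. Their poses are not given: they have to be found in the camera images.
- bung: Tapered round black bung: 24 mm diameter at the foot, 36 mm at the top of its 36 mm tall taper; above that an orange handle 26 x 26 mm, 36 mm tall (72 mm in all, 70 g). Origin: centre of the foot's underside; z up through the handle; x, y square to the handle's sides, within 0.1 rad of the fixture's. Starts upright, foot 26 mm inside the tube, handle top 46 mm above the rim.
- bung_mid (a point): Point on the bung's axis at mid height, 36 mm above its foot; axes as the bung.
- fixture: Fixed aluminium plate 130 x 230 x 12 mm with a short upright grey square tube (table leg end, 64 mm square, rim 80 mm above the bench) between two dark clamp bars on its x sides, 44 mm high. Origin: on the bench under the tube's axis; z up; +y points from the tube to the toggle switch. An angle bracket 48 mm high stands 62 mm from the axis on that side.
- mouth (a point): Centre of the tube's open end at rim level; axes as the fixture. The foot stands on a flat stop 26 mm below: raise the bung some mm as it leans. Four sprung rubber pads in the tube grip the taper, about 6 N each (1.2 N/mm): a straight pull takes about 15 N, leaning up to 1 N m. Inside the tube is 54 mm square; there is room to lean about 15 degrees.
- switch (a joint): Toggle switch with a 30 mm red lever on the fixture, 105 mm from the tube's axis in +y. 0 as it starts, grows to 0.8 rad as it is flipped. To be left alone.
- box: Fixed clear acrylic box 160 x 160 mm, walls 50 mm high and 5 mm thick, floor 5 mm thick, guide rails on both y sides up to 57 mm. Origin: centre of its underside; z up. Its clear sliding lid (150 x 152 x 4 mm, top 54.5 mm above the bench, blue finger strip at the outer end up to 61 mm) runs out to -x and stands part open.
- lid (a joint): How far the sliding lid is drawn open towards the box's -x, m (0.110 to 0.135 at the start; light friction). The lid's inner edge lies at box x = 0.075 minus this value, so the box is open from there to x = 0.075.
- box_spot (a point): Point on the box's inner floor (5 mm above the bench), 20 mm in +x from the box's centre, about the middle of the open part; axes as the box. The inner walls lie at x = +0.055 and -0.095, y = +-0.075 from it.
- hammer: Red plastic hammer lying flat, 240 mm long along its own x, loose. Origin: underside, near mid length. Bystander.
- hinge: Chrome door hinge opened flat, 75 x 76 mm, 10 mm thick at the knuckle, loose. Origin: centre of the underside. Bystander.
- caster: Black nylon wheel caster (50 mm wheel) standing upside down on its 60 x 60 mm steel plate, 73 mm high, loose. Origin: centre of the underside of the plate. Bystander.
Not all that is in view belongs to the job. Leave any green or yellow look-alike of the bung alone.

How it is judged:
On the way, in this order (a step that is already met when the one before it is completed fails the run):
1. the bung leans at least 6 degrees towards the toggle switch with its foot still at least 6 mm inside the tube (angle between bung's own y axis and vertical above 1.6758 rad and z of bung in the frame of mouth between -0.04 and -0.006 m and horizontal distance between bung and mouth below 0.02 m), for 0.1 s.
2. then it leans at least 6 degrees the other way, away from the toggle switch, with its foot still at least 6 mm inside the tube (angle between bung's own y axis and vertical below 1.4658 rad and z of bung in the frame of mouth between -0.04 and -0.006 m and horizontal distance between bung and mouth below 0.02 m), for 0.1 s.
3. the gripped bung is lowered into the box until its mid point is less than 60 mm above the box floor (x of bung_mid in the frame of box_spot between -0.095 and 0.055 m and y of bung_mid in the frame of box_spot between -0.075 and 0.075 m and z of bung_mid in the frame of box_spot below 0.06 m and contact force between the fingers and bung above 0.5 N), for 0.05 s.
At the end, for the whole second after the job is handed in: The bung rests (slower than 0.03 m/s), standing or lying, inside the clear box: its mid point within the box's inner walls and less than 45 mm above the box floor (x of bung_mid in the frame of box_spot between -0.095 and 0.055 m and y of bung_mid in the frame of box_spot between -0.075 and 0.075 m and z of bung_mid in the frame of box_spot below 0.045 m and linear speed of bung below 0.03 m/s); the robot touches nothing.
It fails at once if the toggle switch is moved by more than 0.25 rad (value of joint switch above 0.25 rad).
It fails at once if the hammer is shifted by more than 30 mm (distance of hammer from where it was at the start of the episode above 0.03 m).
It fails at once if the hinge is shifted by more than 30 mm (distance of hinge from where it was at the start of the episode above 0.03 m).
It fails at once if the caster is shifted by more than 30 mm (distance of caster from where it was at the start of the episode above 0.03 m).
It also fails if it takes over 51 s, if anything falls off the work surface, if the arm or the gripper's body presses on something with over 40 N, if the wrist force passes 120 N, or if a joint passes its speed limit or range.

## Working session

There is one attempt and no reset: what is moved stays moved. The work goes in short steps, Python scripts to look and compute and a tool call to move; the robot and the scene stay as the last step left them, time stands still between calls to the robot, and variables do not carry over. Pictures are saved under pics/ and viewed, and the job is handed in when it is done.

Besides the shell and the picture viewer there is one more tool, called after "Request:" as name(argument=value, ...) on one line, values as JSON. play_rows: Moves the arm, as the interface text tells. Its arguments: {"type":"object","properties":{"deltas":{"type":"array"},"grip":{"type":"number"}},"required":["deltas"]}

```bash
mkdir -p pics; cat > h.py <<'E'
import numpy as np,cv2
from plant import status, grab_frame, camera_params, ticket, boxes_of, outline_of, manip
def pt(cam,u,v,d,P=None):
    P=P or camera_params(cam);K=np.array(P["mtx"]);T=np.array(P["world_from_camera"])
    x=(u-K[0,2])/K[0,0]*d;y=(v-K[1,2])/K[1,1]*d
    return (T@np.array([x,-y,-d,1]))[:3]
def cloud(cam,depth,P=None):
    P=P or camera_params(cam);K=np.array(P["mtx"]);T=np.array(P["world_from_camera"])
    v,u=np.mgrid[0:depth.shape[0],0:depth.shape[1]]
    d=depth;X=np.stack([(u-K[0,2])/K[0,0]*d,-(v-K[1,2])/K[1,1]*d,-d,np.ones_like(d)],-1)
    return (X@T.T)[...,:3]
E
python3 - <<'E'
from h import *
print(status.state(), manip.grip_point_offset)
for c in ["side","top"]:
    P=camera_params(c);print(c,P)
    im,d=grab_frame(c);cv2.imwrite(f"pics/{c}0.png",im);np.save(f"{c}0.npy",d)
    for n in ["bung","fixture","box","switch","caster"]:
        try:print(c,n,[(r["confidence"],r["box"]) for r in boxes_of(c,n)][:3])
        except Exception as e:print(n,e)
E
```

```text
{'time': 0.0, 'joint_pos': array([-1.43103619e+00,  5.33314228e-02,  1.61432097e+00,  3.85302156e-06,
        1.47598292e+00, -1.19027645e-01]), 'joint_vel': array([-0.00035614, -0.00072512, -0.00261737,  0.0003619 ,  0.00028457,
       -0.00115706]), 'joint_efforts': array([-5.10326718e-04, -3.93686235e+01, -3.70174706e+01, -1.32787613e-04,
        7.07163315e-03, -8.78180089e-06]), 'tool_pos': array([ 0.15983947, -0.60356421,  0.23006267]), 'tool_rot': array([-1.02129324e-03,  9.91639791e-01,  1.29032873e-01, -8.66958146e-06]), 'contact_force': array([ 0.4314664 ,  0.41691639, -0.22772406]), 'ft_torque': array([-0.02501862,  0.01805617, -0.03739461]), 'gripper_width': 0.9977176526294952} 0.0187
side {'mtx': array([[448.42482538,   0.        , 283.70678496],
       [  0.        , 448.42482538, 210.59040603],
       [  0.        ,   0.        ,   1.        ]]), 'world_from_camera': array([[-0.98108322,  0.12490745, -0.14789806,  0.38866897],
       [-0.19297975, -0.69147599,  0.69614637,  0.74516725],
       [-0.01531409,  0.71151886,  0.7025001 ,  0.82409329],
       [ 0.        ,  
[... 572 characters left out ...]
       ,   0.        ,   1.        ]]), 'world_from_camera': array([[-0.00688101,  0.99661488, -0.08192335,  0.48595897],
       [-0.99996701, -0.00650415,  0.0048662 , -0.00240811],
       [ 0.00431688,  0.08195414,  0.99662675,  1.14267352],
       [ 0.        ,  0.        ,  0.        ,  1.        ]])}
top bung [(0.6, [196.8, 230.7, 211.9, 246.4]), (0.6, [171.6, 183.1, 188.9, 198.3]), (0.5, [180.2, 283.7, 198.2, 303.6])]
top fixture [(0.91, [150.3, 211.1, 249.3, 272.1])]
top box [(0.86, [316.4, 202.3, 410.2, 328.7])]
top switch [(0.56, [154.0, 239.5, 166.6, 248.0])]
top caster [(0.83, [143.1, 137.8, 169.1, 166.5]), (0.6, [151.4, 211.3, 248.9, 273.0]), (0.23, [193.8, 233.3, 209.2, 248.2])]
```

View pics/top0.png

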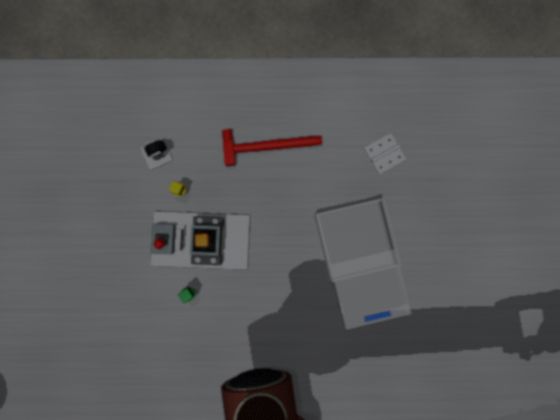

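View pics/side0.png

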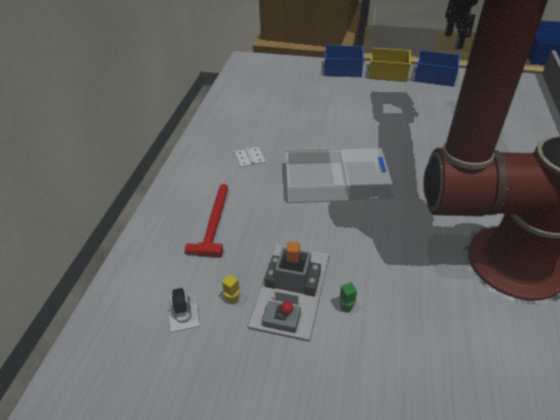

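Top: the orange handle is at (202,240) in the grey tube, with the switch on the left at (160,241), which is world +y. The box opening is around (357,230), and the hammer, hinge, caster and the yellow and green look-alikes all stand clear. Next I measure positions.

```bash
python3 - <<'E'
from h import *
for c in ["top","side"]:
    im=cv2.imread(f"pics/{c}0.png");d=np.load(f"{c}0.npy");W=cloud(c,d)
    hsv=cv2.cvtColor(im,cv2.COLOR_BGR2HSV)
    m=(hsv[...,0]>8)&(hsv[...,0]<19)&(hsv[...,1]>150)&(hsv[...,2]>90)
    roi=np.zeros_like(m)
    if c=="top":roi[215:270,150:250]=1
    else: roi[235:300,250:330]=1
    m&=roi
    p=W[m];print(c,m.sum(),"z hist",np.percentile(p[:,2],[5,25,50,75,95]))
    t=p[p[:,2]>0.118];print("handle top",len(t),t.mean(0),t.min(0),t.max(0))
    if len(t)>5:print(cv2.minAreaRect((t[:,:2]*1000).astype(np.float32)))
    # red lever
    r=((hsv[...,0]<6)|(hsv[...,0]>174))&(hsv[...,1]>150)&(hsv[...,2]>80)
    roi2=np.zeros_like(m)
    if c=="top":roi2[225:260,145:180]=1
    else: roi2[295:320,270:300]=1
    q=W[r&roi2];print("lever",len(q),q.mean(0),q.min(0),q.max(0))
    # plate: points in region with z ~0.012
    g=cv2.cvtColor(im,cv2.COLOR_BGR2GRAY)
    if c=="top":
        s=W[205:280,140:260].reshape(-1,3)
        pl=s[(s[:,2]>0.008)&(s[:,2]<0.3)]
        print("plate",cv2.minAreaRect((pl[:,:2]*1000).astype(np.float32)))
        rim=s[(s[:,2]>0.074)&(s[:,2]<0.086)]
        print("rim",len(rim),cv2.minAreaRect((rim[:,:2]*1000).astype(np.float32)),rim.mean(0))
        s=W[190:335,305:420].reshape(-1,3)
        bx=s[(s[:,2]>0.035)&(s[:,2]<0.07)]
        print("box",len(bx),cv2.minAreaRect((bx[:,:2]*1000).astype(np.float32)),bx.mean(0))
        for u,v in [(357,232),(365,265),(372,295),(350,202),(378,315),(322,240)]:print(u,v,W[v,u])
        big=cv2.resize(im[195:340,140:420],None,fx=2.8,fy=2.8,interpolation=cv2.INTER_CUBIC)
        cv2.imwrite("pics/topzoom.png",cv2.convertScaleAbs(big,alpha=1.5))
E
```

```text
top 33 z hist [0.12228697 0.12317796 0.12494731 0.12668315 0.12770085]
handle top 33 [0.49886455 0.15045764 0.1250733 ] [0.48408155 0.14043439 0.12081709] [0.50764276 0.16471025 0.12904953]
((495.9031982421875, 152.50881958007812), (24.260639190673828, 23.519704818725586), 89.57500457763672)
lever 55 [0.48742013 0.25879745 0.07262836] [0.47797966 0.25100358 0.06727953] [0.49597724 0.26834794 0.07839822]
plate ((496.3876037597656, 172.40199279785156), (230.08302307128906, 130.05091857910156), 87.26664733886719)
rim 331 ((497.2707214355469, 191.26751708984375), (141.52577209472656, 63.81966781616211), 87.29425811767578) [0.49517718 0.15830856 0.07912164]
box 5067 ((440.99029541015625, -208.52230834960938), (270.71795654296875, 161.6437225341797), 12.80265998840332) [ 0.39890375 -0.21842789  0.0539332 ]
357 232 [ 0.51243603 -0.2017069   0.00484005]
365 265 [ 0.43597358 -0.20982032  0.05385753]
372 295 [ 0.36856934 -0.22358384  0.05698135]
350 202 [ 0.58537804 -0.18747664 -0.00225998]
378 315 [ 0.32412577 -0.23575238  0.05853585]
322 240 [ 0.49366791 -0.11438391  0.03516697]
side 112 z hist [0.12254093 0.12600655 0.12699294 0.12834343 0.12963556]
handle top 110 [0.49546981 0.16202791 0.13331242] [0.38866897 0.14362869 0.11844147] [0.5081102  0.74516725 0.82409329]
((446.9231262207031, 444.80975341796875), (22.451908111572266, 611.79296875), 9.859782218933105)
lever 81 [0.48934808 0.26237727 0.0728434 ] [0.48040964 0.24960974 0.06561399] [0.49914411 0.27062132 0.07783824]
```

View pics/topzoom.png

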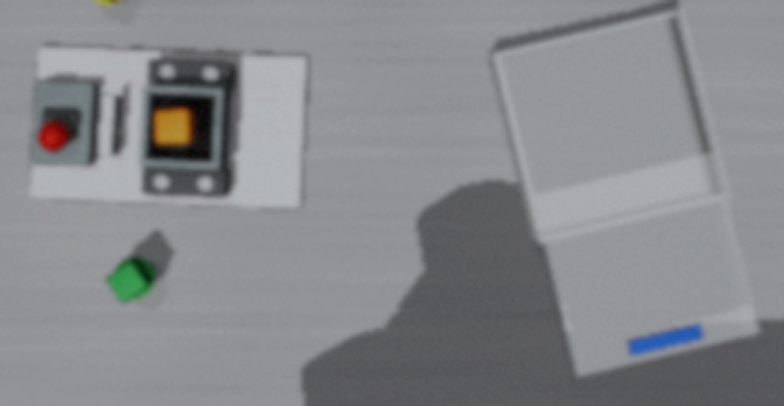

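Request:
play_rows(deltas=[[[0.024, 0.054, 0.004], 0.09], [[0.048, 0.108, 0.008], 0.18], [[0.072, 0.162, 0.012], 0.27], [[0.096, 0.216, 0.016], 0.36], [[0.12, 0.27, 0.02], 0.45]], grip=1)

```text
time: 1.23
tool_pos: [0.2804, -0.3325, 0.2517]
tool_rot: [0.0, 0.937, 0.348, 0.0]
contact_force: [0.1, -0.2, 0.6]
gripper_width: 1.002
```

Request:
play_rows(deltas=[[[0.024, 0.054, 0.002], 0.09], [[0.048, 0.108, 0.004], 0.18], [[0.072, 0.162, 0.006], 0.27], [[0.096, 0.216, 0.008], 0.36], [[0.12, 0.27, 0.01], 0.45]])

```text
time: 1.85
tool_pos: [0.4004, -0.0623, 0.2618]
tool_rot: [0.001, 0.836, 0.549, 0.001]
contact_force: [1.0, -0.5, -0.1]
gripper_width: 0.997
```

Request:
play_rows(deltas=[[[0.024, 0.054, 0], 0.09], [[0.048, 0.108, 0], 0.18], [[0.072, 0.162, 0], 0.27], [[0.094, 0.212, 0], 0.36], [[0.094, 0.212, 0], 0.365]])

```text
time: 2.48
tool_pos: [0.4943, 0.1506, 0.2609]
tool_rot: [-0.0, 0.722, 0.692, -0.0]
contact_force: [-0.7, -1.0, -0.8]
gripper_width: 1.0
```

```bash
python3 - <<'E'
from h import *
s=status.state();print(s["time"],s["tool_pos"],s["tool_rot"],s["joint_pos"],s["contact_force"])
P=camera_params("wrist");im,d=grab_frame("wrist");cv2.imwrite("pics/w1.png",im);np.save("w1.npy",d)
np.savez("w1P.npz",**P);print(P)
E
```

```text
2.475 [0.4942962  0.15063602 0.26088111] [-4.68134971e-04  7.21717871e-01  6.92187120e-01 -2.94903481e-04] [ 1.51483735e-01 -2.25243696e-01  1.82488133e+00  4.26602127e-04
  1.54297612e+00  1.93237482e-01] [-0.70134947 -0.95336662 -0.77169789]
{'mtx': array([[370.49748528,   0.        , 281.76040386],
       [  0.        , 370.49748528, 202.35010848],
       [  0.        ,   0.        ,   1.        ]]), 'world_from_camera': array([[ 0.9991767 ,  0.03826801,  0.01347131,  0.49854916],
       [-0.04054491,  0.95355765,  0.2984693 ,  0.22624609],
       [-0.00142385, -0.29876976,  0.95432416,  0.40186584],
       [ 0.        ,  0.        ,  0.        ,  1.        ]])}
```

View pics/w1.png

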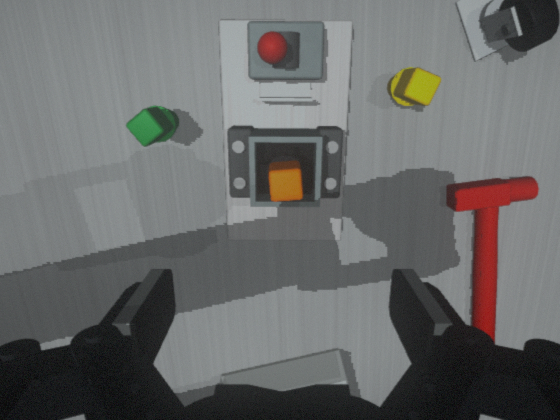

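Wrist: the handle top is at (285,180) in the tube, the red lever at (273,47), and the fingers open across the fixture's x. Next I measure the handle, rim and yaw.

```bash
python3 - <<'E'
from h import *
im=cv2.imread("pics/w1.png");d=np.load("w1.npy");P=dict(np.load("w1P.npz"))
W=cloud("wrist",d,P);hsv=cv2.cvtColor(im,cv2.COLOR_BGR2HSV)
m=(hsv[...,0]>5)&(hsv[...,0]<20)&(hsv[...,1]>150);m[:, :255]=0;m[:,310:]=0;m[:150]=0;m[210:]=0
p=W[m];t=p[p[:,2]>0.120]
print(m.sum(),len(t),t.mean(0),np.median(t[:,2]),cv2.minAreaRect((t[:,:2]*1000).astype(np.float32)))
print("ext",t.min(0),t.max(0))
s=W[10:245,215:355].reshape(-1,3)
rim=s[(s[:,2]>0.076)&(s[:,2]<0.084)&(s[:,1]>0.1)&(s[:,1]<0.2)]
print("rim",len(rim),rim.min(0),rim.max(0),cv2.minAreaRect((rim[:,:2]*1000).astype(np.float32)))
pl=s[(s[:,2]>0.008)&(s[:,2]<0.016)];print("plate",cv2.minAreaRect((pl[:,:2]*1000).astype(np.float32)))
r=((hsv[...,0]<4)|(hsv[...,0]>174))&(hsv[...,1]>150);r[75:]=0;r[:,:240]=0;r[:,310:]=0
q=W[r];print("lever",q.min(0),q.max(0))
E
```

```text
1117 1036 [0.4979739 0.154149  0.1248358] 0.1241362318656011 ((496.6694030761719, 183.4108428955078), (25.554964065551758, 85.4513168334961), 2.2945804595947266)
ext [0.48482255 0.14081566 0.12009905] [0.5108735  0.22624609 0.40186584]
rim 1635 [0.46476477 0.12007151 0.07600659] [0.53043317 0.18629243 0.08077353] ((497.62884521484375, 152.9525909423828), (64.17107391357422, 64.05980682373047), 87.38738250732422)
plate ((498.4272766113281, 172.83721923828125), (229.47824096679688, 129.9915008544922), 87.34541320800781)
lever [0.48122905 0.22624609 0.06636087] [0.50040709 0.26881743 0.40186584]
```

```bash
python3 - <<'E'
from h import *
im=cv2.imread("pics/w1.png");d=np.load("w1.npy");P=dict(np.load("w1P.npz"))
W=cloud("wrist",d,P);hsv=cv2.cvtColor(im,cv2.COLOR_BGR2HSV)
m=(hsv[...,0]>5)&(hsv[...,0]<20)&(hsv[...,1]>150);m[:, :255]=0;m[:,310:]=0;m[:150]=0;m[210:]=0
p=W[m&(d>0)];t=p[(p[:,2]>0.122)&(p[:,2]<.13)]
r=cv2.minAreaRect((t[:,:2]*1000).astype(np.float32));print(r,t.mean(0),t.min(0),t.max(0))
E
```

```text
((497.80340576171875, 153.41400146484375), (25.485628128051758, 25.312334060668945), 2.0221779346466064) [0.49786477 0.15367669 0.1241229 ] [0.48482255 0.14081566 0.12200951] [0.51075087 0.16636213 0.12656443]
```

Request:
play_rows(deltas=[[[0.0035, 0.003, -0.04], 0], [[0.0035, 0.003, -0.08], 0], [[0.0035, 0.003, -0.11], 0], [[0.0035, 0.003, -0.12], 0], [[0.0035, 0.003, -0.12], 0]])

```text
time: 3.15
tool_pos: [0.4974, 0.1501, 0.1415]
tool_rot: [0.0, 0.724, 0.69, -0.0]
contact_force: [-0.2, 0.1, 0.7]
gripper_width: 0.998
```

Request:
play_rows(deltas=[[[0.0, 0.0, -0.01], 0.04], [[0, 0, -0.025], 0.08], [[0, 0, -0.04], 0.083], [[0, 0, -0.04], 0.083]])

```text
time: 3.65
tool_pos: [0.497, 0.1506, 0.1008]
tool_rot: [-0.0, 0.695, 0.719, -0.001]
contact_force: [0.8, 0.5, 0.3]
gripper_width: 0.997
```

```bash
python3 - <<'E'
from h import *
s=status.state();print(s["time"],s["tool_pos"],s["tool_rot"],s["joint_pos"],s["contact_force"])
for c in ["wrist","side"]:
  P=camera_params(c);im,d=grab_frame(c)
  np.save(f"{c}2.npy",d)
  if c=="side": im=cv2.resize(im[200:340,230:350],None,fx=5,fy=4.2,interpolation=cv2.INTER_CUBIC)
  cv2.imwrite(f"pics/{c}2.png",im)
E
```

```text
3.65 [0.49703234 0.15060736 0.10081881] [-3.79872805e-04  6.94560119e-01  7.19434374e-01 -5.27800628e-04] [ 1.50877243e-01 -8.08874691e-02  1.97166793e+00 -3.87072873e-05
  1.25211225e+00  1.15710064e-01] [0.77899533 0.51850233 0.34164883]
```

View pics/wrist2.png

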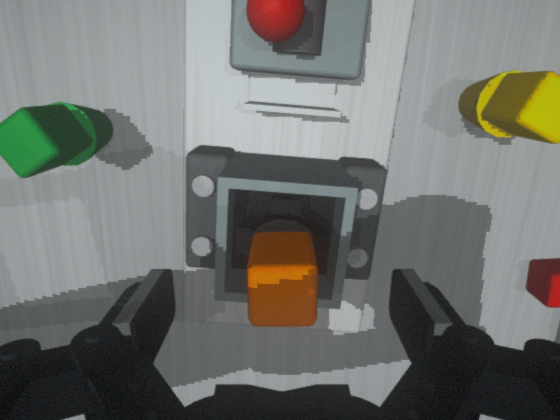

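View pics/side2.png

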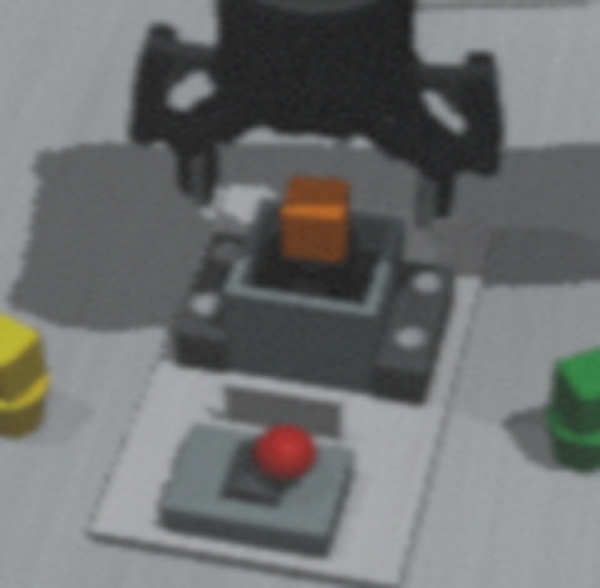

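Wrist and side: the handle stands centred between the open fingers and squared with them, and everything else is clear. I'll nudge +3 mm in y and close.

Request:
play_rows(deltas=[[[0.0008, 0.003, 0], 0], [[0.0008, 0.003, 0], 0]])

```text
time: 4.0
tool_pos: [0.4987, 0.1541, 0.102]
tool_rot: [0.0, 0.694, 0.72, 0.0]
contact_force: [0.5, -0.1, -0.5]
gripper_width: 1.001
```

Request:
play_rows(deltas=[[[0, 0, 0], 0], [[0, 0, 0], 0], [[0, 0, 0], 0], [[0, 0, 0], 0], [[0, 0, 0], 0]], grip=-1)

```text
time: 4.62
tool_pos: [0.4979, 0.1538, 0.1015]
tool_rot: [-0.0, 0.694, 0.72, -0.0]
contact_force: [-3.6, -0.8, 3.9]
gripper_width: 0.29
```

Request:
play_rows(deltas=[[[0, 0, 0], 0], [[0, 0, 0], 0], [[0, 0, 0], 0]])

```text
time: 5.0
tool_pos: [0.498, 0.1538, 0.1015]
tool_rot: [-0.0, 0.694, 0.72, -0.0]
contact_force: [-4.9, -0.6, 5.3]
gripper_width: 0.293
```

Request:
play_rows(deltas=[[[0, 0.001, 0.002], 0], [[0, 0.002, 0.003], 0], [[0, 0.004, 0.004], 0], [[0, 0.006, 0.004], 0], [[0, 0.006, 0.004], 0]])

```text
time: 5.62
tool_pos: [0.4974, 0.1571, 0.1037]
tool_rot: [0.001, 0.694, 0.72, -0.003]
contact_force: [-0.8, -10.7, -6.5]
gripper_width: 0.295
```

```bash
cat > look.py <<'E'
from h import *
import sys
n=sys.argv[1]
s=status.state();print(s["time"],s["tool_pos"],s["contact_force"],s["ft_torque"])
P=camera_params("wrist");im,d=grab_frame("wrist");cv2.imwrite(f"pics/w{n}.png",im)
W=cloud("wrist",d,P);hsv=cv2.cvtColor(im,cv2.COLOR_BGR2HSV)
m=(hsv[...,0]>5)&(hsv[...,0]<20)&(hsv[...,1]>150)&(d>0)
nn,l,st,c=cv2.connectedComponentsWithStats(m.astype(np.uint8))
k=1+np.argmax(st[1:,4]);m=l==k
print(m.sum(),st[k])
# normals by local plane fits: separate front face/top face
p=W[m]
G=cv2.GaussianBlur
du=cv2.Sobel(W.astype(np.float32),cv2.CV_32F,1,0,ksize=5);dv=cv2.Sobel(W.astype(np.float32),cv2.CV_32F,0,1,ksize=5)
nv=np.cross(du,dv);nv/=np.linalg.norm(nv,axis=-1,keepdims=True)+1e-12
nv*=np.sign(nv[...,2:3]+1e-9)
mi=cv2.erode(m.astype(np.uint8),np.ones((7,7)))>0
for name,sel in [("top",mi&(nv[...,2]>.8)),("front",mi&(nv[...,2]<.6))]:
    q=W[sel]
    if len(q)<30: print(name,len(q));continue
    c=np.median(q,0);q=q[np.linalg.norm(q-c,axis=1)<0.03]
    c=q.mean(0);u,sv,vt=np.linalg.svd(q-c,full_matrices=False);nn=vt[2]*np.sign(vt[2][2]+(0 if name=="top" else vt[2][1]*10))
    print(name,len(q),c.round(4),nn.round(3),"lean y deg", np.degrees(np.arctan2(nn[1],nn[2])).round(1) if name=="top" else np.degrees(np.arctan2(-nn[2],nn[1])).round(1))
im,d=grab_frame("side");cv2.imwrite(f"pics/s{n}.png",cv2.resize(im[200:340,230:350],None,fx=5,fy=4.2,interpolation=cv2.INTER_CUBIC))
E
python3 look.py 3
```

```text
5.625 [0.49743392 0.15714317 0.10372956] [ -0.80836104 -10.67194773  -6.53700587] [-2.11655528  0.04513065  0.06125186]
6078 [ 247  238   71   94 6078]
top 2440 [0.4983 0.1579 0.1266] [0.013 0.022 1.   ] lean y deg 1.2
front 1421 [0.4982 0.1691 0.114 ] [-0.04   0.999  0.013] lean y deg -0.7
```

View pics/w3.png

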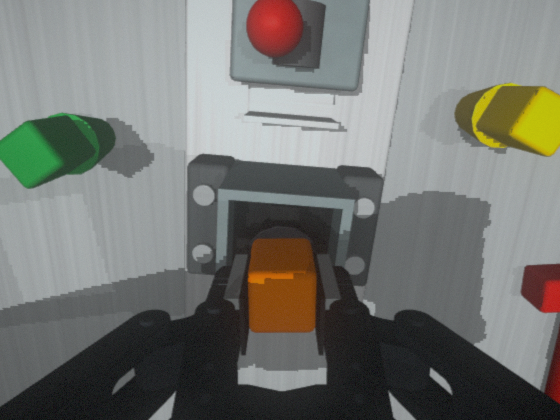

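View pics/s3.png

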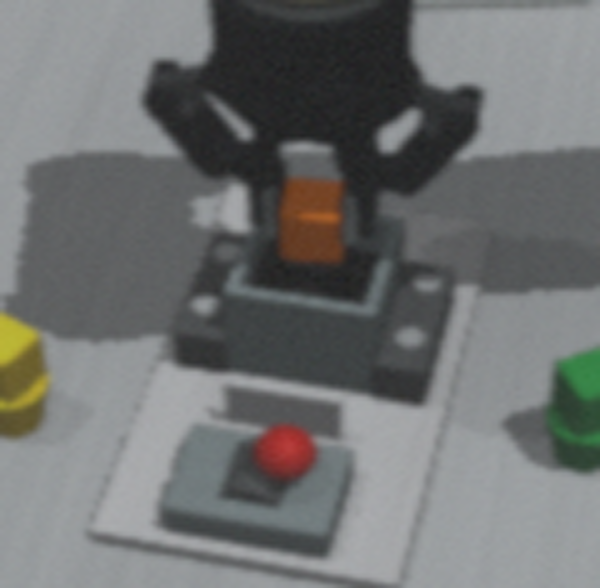

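Request:
play_rows(deltas=[[[0, 0.002, 0], 0], [[0, 0.004, 0], 0], [[0, 0.006, 0], 0], [[0, 0.008, 0], 0], [[0, 0.008, 0], 0]])

```text
time: 6.35
tool_pos: [0.4974, 0.1642, 0.1047]
tool_rot: [0.002, 0.694, 0.72, -0.004]
contact_force: [-2.8, -14.6, -0.1]
gripper_width: 0.289
```

```bash
python3 look.py 4
```

```text
6.35 [0.49736569 0.16420236 0.10468134] [ -2.82152661 -14.63639799  -0.09296512] [-2.78617613  0.61462211  0.00969965]
5877 [ 247  244   70   91 5877]
top 2069 [0.4977 0.1646 0.1273] [0.006 0.099 0.995] lean y deg 5.7
front 1323 [0.4975 0.1746 0.1155] [-0.045  0.998 -0.036] lean y deg 2.0
```

Request:
play_rows(deltas=[[[0, 0.002, 0], 0], [[0, 0.004, 0.001], 0], [[0, 0.006, 0.001], 0], [[0, 0.006, 0.001], 0]])

```text
time: 6.95
tool_pos: [0.4972, 0.17, 0.1054]
tool_rot: [0.002, 0.694, 0.72, -0.005]
contact_force: [-2.4, -15.6, -0.7]
gripper_width: 0.292
```

```bash
python3 look.py 5
```

```text
6.95 [0.49717042 0.16995716 0.10539604] [ -2.43002516 -15.57191715  -0.72623704] [-2.87015136  0.60229645 -0.01493461]
5593 [ 248  251   70   87 5593]
top 1991 [0.4983 0.1688 0.1281] [0.005 0.19  0.982] lean y deg 10.9
front 818 [0.4991 0.178  0.1171] [0.008 0.999 0.04 ] lean y deg -2.3
```

View pics/s5.png

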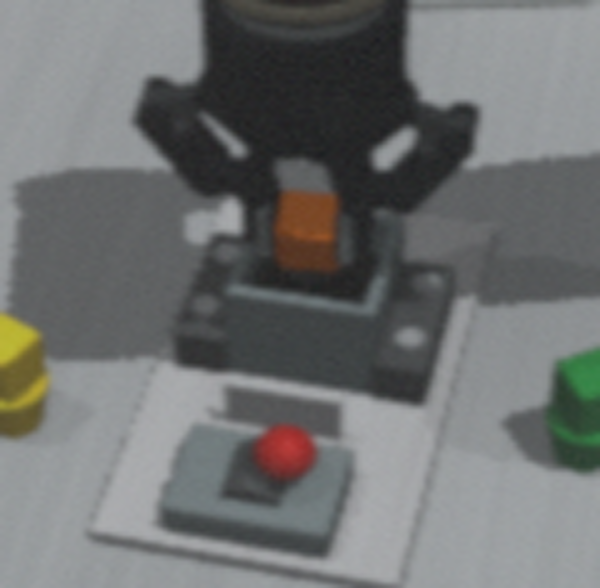

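View pics/w5.png

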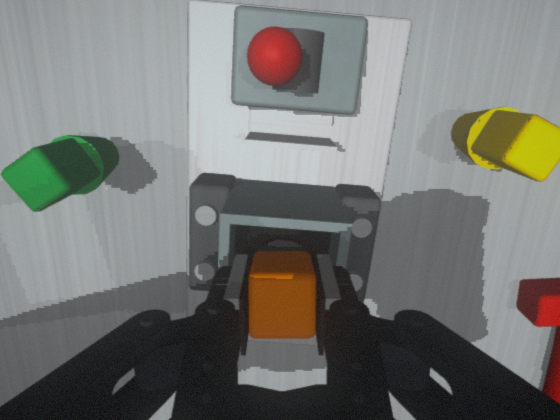

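```bash
cat > prof.py <<'E'
from h import *
s=status.state();print(s["time"],s["tool_pos"])
for c in ["wrist","side"]:
    P=camera_params(c);im,d=grab_frame(c);W=cloud(c,d,P);hsv=cv2.cvtColor(im,cv2.COLOR_BGR2HSV)
    m=(hsv[...,0]>5)&(hsv[...,0]<20)&(hsv[...,1]>150)&(d>0)
    if c=="side": r=np.zeros_like(m);r[230:290,260:330]=1;m&=r
    nn,l,st,_=cv2.connectedComponentsWithStats(m.astype(np.uint8));m=l==1+np.argmax(st[1:,4])
    p=W[m];tp=s["tool_pos"];p=p[(abs(p[:,0]-tp[0])<0.011)&(abs(p[:,1]-tp[1])<.05)]
    yz=p[:,1:]
    rng=np.random.default_rng(0);rest=yz
    for k in range(2):
        best=None
        if len(rest)<20:break
        for _ in range(400):
            a,b=rest[rng.choice(len(rest),2,replace=False)];t=b-a;L=np.linalg.norm(t)
            if L<.006:continue
            n=np.array([-t[1],t[0]])/L;i=abs((rest-a)@n)<.0012
            if best is None or i.sum()>best.sum():best=i
        q=rest[best];cc=q.mean(0);vt=np.linalg.svd(q-cc)[2] if len(q)<3000 else np.linalg.svd((q-cc)[::3])[2]
        t=vt[0];ang=np.degrees(np.arctan2(t[1],t[0]));ang=(ang+90)%180-90
        print(c,k,len(q),cc.round(4),"line angle from horizontal",ang.round(1),"ymin/max",q[:,0].min().round(4),q[:,0].max().round(4),"z",q[:,1].min().round(4),q[:,1].max().round(4))
        rest=rest[~best]
E
python3 prof.py
```

```text
7.05 [0.49715901 0.16993822 0.10536839]
wrist 0 3504 [0.169 0.128] line angle from horizontal -11.0 ymin/max 0.1562 0.181 z 0.1245 0.1312
wrist 1 1271 [0.1782 0.1121] line angle from horizontal 79.9 ymin/max 0.1743 0.181 z 0.0929 0.1275
side 0 65 [0.171  0.1305] line angle from horizontal -16.6 ymin/max 0.1592 0.1814 z 0.1268 0.1345
side 1 33 [0.1781 0.1185] line angle from horizontal 82.2 ymin/max 0.1752 0.1808 z 0.1021 0.1315
```

Step 1 is confirmed: both faces show about 10.5° of lean towards the switch with the foot about 23 mm below the rim. Now I rock the other way.

Request:
play_rows(deltas=[[[0, -0.006, 0.001], 0], [[0, -0.012, 0.001], 0], [[0, -0.018, 0.002], 0], [[0, -0.023, 0.002], 0], [[0, -0.027, 0.002], 0]])

```text
time: 7.78
tool_pos: [0.498, 0.1508, 0.1096]
tool_rot: [-0.004, 0.694, 0.72, 0.003]
contact_force: [-4.6, 10.8, 2.5]
gripper_width: 0.296
```

Request:
play_rows(deltas=[[[0, -0.003, 0], 0], [[0, -0.006, 0.001], 0], [[0, -0.009, 0.001], 0], [[0, -0.01, 0.001], 0], [[0, -0.01, 0.001], 0]])

```text
time: 8.4
tool_pos: [0.4982, 0.1416, 0.1108]
tool_rot: [-0.004, 0.694, 0.72, 0.004]
contact_force: [-4.7, 13.0, 2.9]
gripper_width: 0.292
```

```bash
python3 prof.py
```

```text
8.4 [0.49817024 0.14163773 0.11083933]
wrist 0 3145 [0.1423 0.1336] line angle from horizontal 5.0 ymin/max 0.1291 0.1548 z 0.1314 0.1354
wrist 1 2330 [0.1551 0.1195] line angle from horizontal -83.9 ymin/max 0.1519 0.1578 z 0.1007 0.1361
side 0 94 [0.1546 0.123 ] line angle from horizontal -85.5 ymin/max 0.1525 0.1569 z 0.1036 0.1394
side 1 60 [0.143  0.1371] line angle from horizontal 3.4 ymin/max 0.1321 0.1546 z 0.1353 0.1386
```

Request:
play_rows(deltas=[[[0, -0.002, 0], 0], [[0, -0.004, 0], 0], [[0, -0.007, 0], 0], [[0, -0.007, 0], 0], [[0, -0.007, 0], 0]])

```text
time: 9.12
tool_pos: [0.4985, 0.134, 0.1112]
tool_rot: [-0.003, 0.694, 0.72, 0.004]
contact_force: [-4.0, 11.1, 4.3]
gripper_width: 0.292
```

```bash
python3 prof.py
```

```text
9.125 [0.49847153 0.13395873 0.11122149]
wrist 0 3073 [0.1495 0.1228] line angle from horizontal -76.6 ymin/max 0.1446 0.1541 z 0.1029 0.1375
wrist 1 2639 [0.1346 0.1342] line angle from horizontal 12.6 ymin/max 0.1221 0.1477 z 0.1302 0.1375
side 0 88 [0.149  0.1241] line angle from horizontal -75.0 ymin/max 0.1436 0.1531 z 0.1076 0.1406
side 1 45 [0.1372 0.1377] line angle from horizontal 12.0 ymin/max 0.1256 0.1486 z 0.1345 0.1405
```

Step 2 is confirmed: about 12.5° away from the switch, foot about 16 mm inside. Now I ease it up and out.

Request:
play_rows(deltas=[[[0, 0.004, 0.004], 0], [[0, 0.009, 0.01], 0], [[0, 0.014, 0.02], 0], [[0, 0.016, 0.035], 0], [[0, 0.016, 0.05], 0]])

```text
time: 9.85
tool_pos: [0.499, 0.1459, 0.1614]
tool_rot: [0.001, 0.694, 0.72, 0.001]
contact_force: [-0.0, 1.0, -0.6]
gripper_width: 0.29
```

Request:
play_rows(deltas=[[[0, 0, 0.02], 0], [[0, 0, 0.04], 0], [[0, 0, 0.05], 0], [[0, 0, 0.05], 0]])

```text
time: 10.35
tool_pos: [0.4988, 0.1459, 0.2106]
tool_rot: [0.001, 0.694, 0.72, 0.001]
contact_force: [1.2, 0.1, -0.7]
gripper_width: 0.29
```

```bash
python3 look.py 6; python3 prof.py; python3 - <<'E'
from h import *
im,d=grab_frame("side");cv2.imwrite("pics/sf6.png",im)
E
```

```text
10.35 [0.49880659 0.14585158 0.21055542] [ 1.21567063  0.05106324 -0.67079866] [-0.00109074 -0.0117839  -0.01718023]
6518 [ 246  224   72  101 6518]
top 2228 [0.499  0.1485 0.2338] [ 0.01  -0.179  0.984] lean y deg -10.3
front 2400 [0.4988 0.1615 0.2219] [-0.038  0.979  0.202] lean y deg -11.7
10.45 [0.49788092 0.14574076 0.20864388]
wrist 0 3006 [0.1613 0.2199] line angle from horizontal -78.0 ymin/max 0.157 0.1656 z 0.1993 0.2352
wrist 1 2684 [0.147  0.2317] line angle from horizontal 11.2 ymin/max 0.135 0.1603 z 0.2282 0.2347Traceback (most recent call last):
  File "prof.py", line 7, in <module>
    nn,l,st,_=cv2.connectedComponentsWithStats(m.astype(np.uint8));m=l==1+np.argmax(st[1:,4])
                                                                          ~~~~~~~~~^^^^^^^^^^
    return _wrapfunc(a, 'argmax', axis=axis, out=out, **kwds)
    return bound(*args, **kwds)
ValueError: attempt to get argmax of an empty sequence
```

View pics/sf6.png

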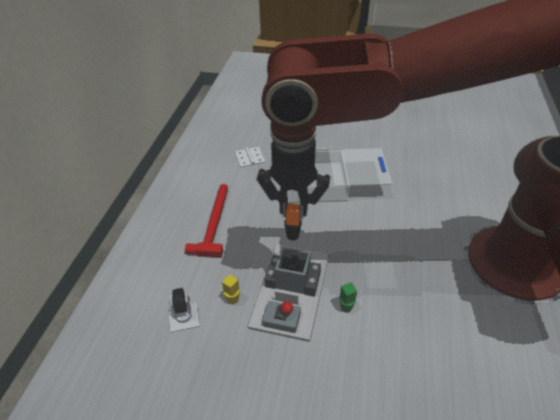

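View pics/w6.png

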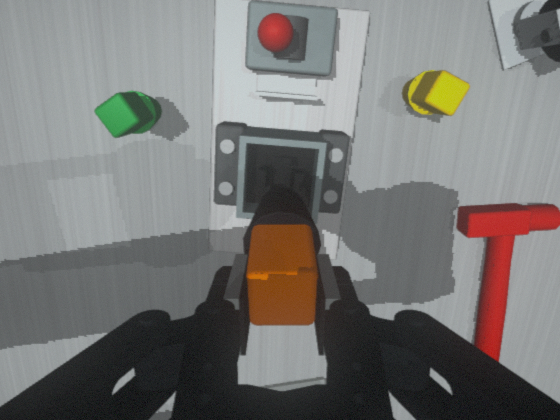

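The bung is out, gripped, leaning about 11° with its foot towards +y and about 16 cm up, and nothing else moved. Next I carry it over the box, turning so the jaws lie along the box's y.

Request:
play_rows(deltas=[[[0.002, -0.03, 0], -0.14], [[0.004, -0.065, 0], -0.28], [[0.006, -0.1, 0], -0.42], [[0.007, -0.135, 0], -0.56], [[0.008, -0.17, 0], -0.69]])

```text
time: 11.22
tool_pos: [0.5058, -0.0252, 0.2085]
tool_rot: [-0.0, 0.898, 0.441, -0.0]
contact_force: [0.3, 0.1, -1.6]
gripper_width: 0.29
```

Request:
play_rows(deltas=[[[0.002, -0.035, 0], -0.14], [[0.004, -0.07, 0], -0.28], [[0.006, -0.105, 0], -0.42], [[0.007, -0.14, 0], -0.56], [[0.008, -0.167, 0], -0.69]])

```text
time: 11.85
tool_pos: [0.5138, -0.1924, 0.2084]
tool_rot: [-0.0, 0.994, 0.111, -0.001]
contact_force: [-0.6, -0.3, -1.5]
gripper_width: 0.295
```

Request:
play_rows(deltas=[[[0, 0, 0], 0], [[0, 0, 0], 0]])

```text
time: 12.1
tool_pos: [0.514, -0.1905, 0.2087]
tool_rot: [-0.001, 0.994, 0.114, -0.0]
contact_force: [0.6, 0.1, -1.5]
gripper_width: 0.296
```

```bash
python3 look.py 7; python3 - <<'E'
from h import *
im,d=grab_frame("top");cv2.imwrite("pics/t7.png",im)
E
```

```text
12.1 [ 0.51400861 -0.19054927  0.20869598] [ 0.64758138  0.11968675 -1.4589323 ] [-0.00266551  0.02042044  0.09455163]
5408 [ 247  228   71   97 5408]
top 2165 [ 0.5179 -0.1907  0.2319] [-0.176 -0.046  0.983] lean y deg -2.7
front 856 [ 0.5297 -0.1887  0.2266] [0.95  0.214 0.227] lean y deg -46.7
```

View pics/w7.png

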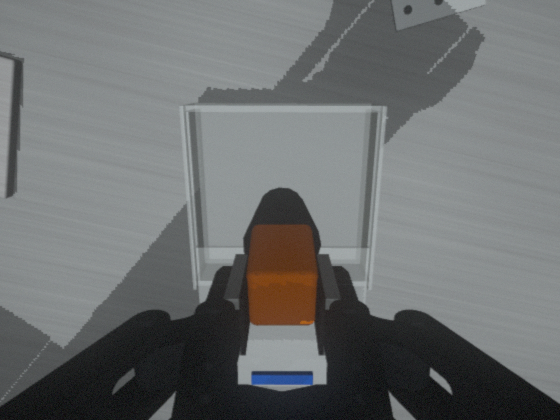

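View pics/t7.png

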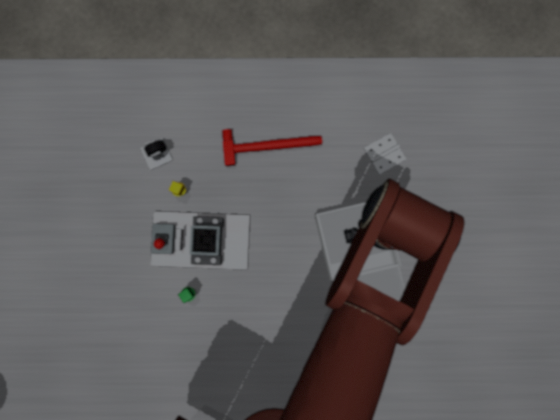

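Wrist: the bung hangs over the open part of the box, well clear of the lid edge and walls. Lowering.

Request:
play_rows(deltas=[[[0, 0, -0.03], 0], [[0, 0, -0.065], 0], [[0, 0, -0.1], 0], [[0, 0, -0.125], 0], [[0, 0, -0.138], 0]])

```text
time: 12.88
tool_pos: [0.5135, -0.19, 0.0697]
tool_rot: [-0.001, 0.994, 0.114, -0.001]
contact_force: [0.5, 0.2, -1.6]
gripper_width: 0.288
```

Request:
play_rows(deltas=[[[0, 0, -0.003], 0], [[0, 0, -0.006], 0], [[0, 0, -0.009], 0], [[0, 0, -0.011], 0], [[0, 0, -0.011], 0]])

```text
time: 13.5
tool_pos: [0.5143, -0.1912, 0.0604]
tool_rot: [0.0, 0.994, 0.113, 0.0]
contact_force: [-0.2, -0.1, -0.8]
gripper_width: 0.29
```

```bash
python3 look.py 8; python3 -c "
from h import *
im,d=grab_frame('side');cv2.imwrite('pics/sf8.png',cv2.resize(im[90:230,230:410],None,fx=4,fy=4,interpolation=cv2.INTER_CUBIC))"
```

```text
13.5 [ 0.51426713 -0.1912085   0.06039856] [-0.2368047  -0.14753786 -0.80624756] [-0.01307067  0.03219424  0.04754202]
5363 [ 247  229   71   96 5363]
top 2231 [ 0.5184 -0.1912  0.0837] [-0.17  -0.05   0.984] lean y deg -2.9
front 867 [ 0.5302 -0.1902  0.0779] [0.952 0.223 0.21 ] lean y deg -43.3
```

View pics/sf8.png

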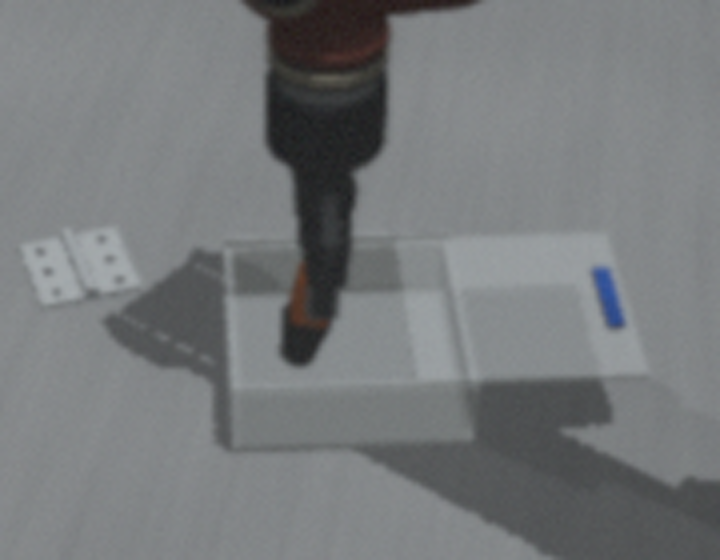

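View pics/w8.png

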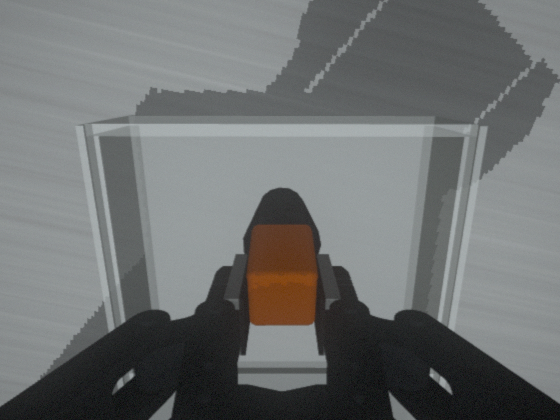

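It sits in the open part, with the foot about 5 mm above the floor. I'll lower the rest and release.

Request:
play_rows(deltas=[[[0, 0, -0.002], 0], [[0, 0, -0.004], 0], [[0, 0, -0.0055], 0], [[0, 0, -0.006], 0], [[0, 0, -0.006], 0]])

```text
time: 14.28
tool_pos: [0.5142, -0.1912, 0.0543]
tool_rot: [-0.0, 0.994, 0.113, -0.0]
contact_force: [-0.2, -0.9, -0.7]
gripper_width: 0.292
```

Request:
play_rows(deltas=[[[0, 0, -0.001], 0], [[0, 0, -0.002], 0], [[0, 0, -0.002], 0]])

```text
time: 14.65
tool_pos: [0.5145, -0.1913, 0.0529]
tool_rot: [0.0, 0.994, 0.113, 0.0]
contact_force: [-1.0, 1.1, 3.7]
gripper_width: 0.292
```

Contact with the floor: +3.7 N. I'll open to a moderate width first, then back straight up.

Request:
play_rows(deltas=[[[0, 0, 0], 0], [[0, 0, 0], 0], [[0, 0, 0], 0], [[0, 0, 0], 0]], grip=0.5)

```text
time: 15.15
tool_pos: [0.5142, -0.1911, 0.0522]
tool_rot: [-0.0, 0.994, 0.113, -0.0]
contact_force: [-0.8, -0.2, 0.6]
gripper_width: 0.745
```

Request:
play_rows(deltas=[[[0, 0, 0.01], 0], [[0, 0, 0.03], 0], [[0, 0, 0.06], 0], [[0, 0, 0.1], 0], [[0, 0, 0.14], 0]])

```text
time: 15.78
tool_pos: [0.5145, -0.1913, 0.1954]
tool_rot: [0.001, 0.994, 0.113, 0.001]
contact_force: [-0.6, -0.3, 0.3]
gripper_width: 0.753
```

Request:
play_rows(deltas=[[[0, 0, 0.03], 0], [[0, 0, 0.05], 0], [[0, 0, 0.05], 0], [[0, 0, 0.05], 0]])

```text
time: 16.27
tool_pos: [0.5136, -0.1909, 0.2409]
tool_rot: [-0.001, 0.994, 0.113, -0.001]
contact_force: [-0.1, -0.7, -1.1]
gripper_width: 0.751
```

```bash
python3 look.py 9; python3 -c "
from h import *
im,d=grab_frame('top');cv2.imwrite('pics/t9.png',im)
im,d=grab_frame('side');cv2.imwrite('pics/sf9.png',im)"
```

```text
16.275 [ 0.51363197 -0.19085257  0.24094963] [-0.11937349 -0.65374152 -1.10584538] [ 0.00635232  0.00423377 -0.00569513]
564 [267 146  28  27 564]
top 0
front 0
```

View pics/w9.png

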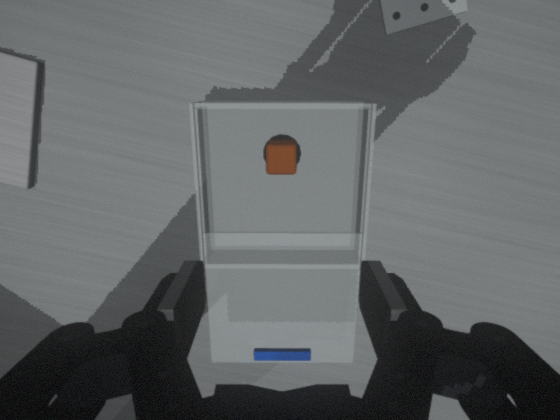

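View pics/sf9.png

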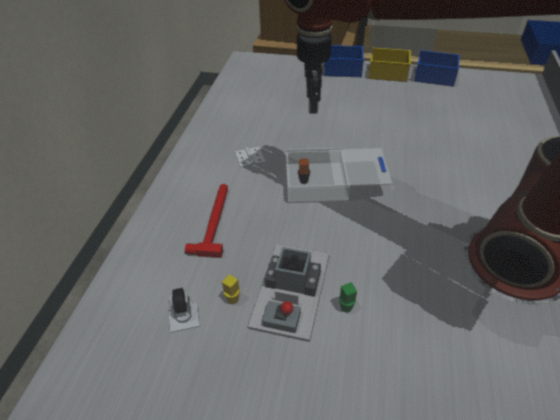

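The bung stands upright on the box floor at wrist pixel (282,155), inside the open part and clear of the lid. The arm is clear above it, and the switch, hammer, hinge and caster are where they started. Handing in.

```bash
python3 -c "
from h import *
print(ticket.job_done());print(status.state()['time'])"
```

```text
the job is handed in; nothing more can be done
None
the job is handed in; nothing more can be done
```

The job is handed in: the bung is out of the tube and standing upright on the floor of the clear box, in the open part. The arm used about 16.5 s of the 51 s.

- **Rocking:** I gripped the handle with the jaws across the fixture's x, so the bung could pivot between the pads. Depth fits showed about 10.5° towards the switch with the foot about 23 mm inside. They then showed about 12.5° the other way with the foot about 16 mm inside.
- **Placing:** I eased it up and carried it over with about 11° of lean left. I turned the jaws along the box's y and lowered it until the wrist force showed floor contact (+3.7 N). Then I released it and backed straight up.
- **Last checks:** The pictures show the bung upright, clear of the walls and lid. The gripper is well above it with near-zero force. The switch, hammer, hinge, caster and both look-alikes showed no movement in the pictures; I did not measure their positions again.
- **Disagreements:** During the leans, some single-face readings differed by several degrees (one front-face reading had the wrong sign, and one side-camera reading showed 16.6°). A two-face profile fit settled it. At the end my lean script found too few handle pixels to fit, so "upright" is judged from the pictures only.

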